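# Set the bench magnifier over the specimen dish

### The job

Bring the bench magnifier down over the petri dish of tissue pieces, ready for picking: the whole dish must be seen through the lens, with the lens level and its centre 13 cm above the worktop, and the arm must stay there by itself once you let go. Keep the fingers off the glass, and do not shift the dish or knock the dropper bottle or the beaker.

Things in the scene. Friction and masses are not known exactly. Their poses are not given: they have to be found in the camera images.
- magnifier: bench magnifier: round grey weighted base, 144 mm across, 24 mm high, that does not move, with an 18 mm steel post. Origin: centre of the base's underside on the worktop, z up. The post carries a slender arm on two stiff friction joints (swing about the post, lift about a level axis); the arm carries the lens head on a third, easier one (elbow). All stay where they are left
- mag_arm: the slender arm, 200 mm from pivot (its origin) to elbow; x along it, y level, z up. It gives like a spring (about 0.18 rad per N m) before its joint slips: a swing takes 0.6 N m, lifting or lowering 0.95 N m, own weight (0.4 N m) included. When let go it springs back some 0.1 to 0.15 rad after a swing, about 0.1 rad after lowering, and sags about 0.25 rad after raising. Limits lie well outside the work
- pivot (a point): where the swing axis and the lift axis cross, on top of the post, 205 mm above the worktop
- tube_mid (a point): point on the axis of the bare aluminium arm tube, 14 mm across, 110 mm from the pivot; the tube is clear for gripping from 45 to 155 mm from the pivot. Its x axis runs along the arm from pivot to elbow, y is level to the left, z up
- elbow (a point): centre of the elbow joint, 200 mm from the pivot along the arm; the head tilts here about a level axis square to the arm; 0.24 N m moves it, the head's own weight (0.1 N m) included, so it stays where it is left
- lens_centre (a point): centre of the lens, 75 mm from the elbow. Clear opening about 84 mm across in a white ring 110 mm across and 20 mm thick. x points from the elbow to the handle (in one vertical plane with the arm), z along the lens axis, upward when level. At the start the head is tipped up, handle highest
- handle_mid (a point): middle of the black handle bar, 90 mm beyond the lens centre and 165 mm from the elbow on the line elbow-lens; bar 64 mm long, 16 mm wide, 14 mm thick; axes as lens_centre. Pushed up or down it tilts the head about the elbow; the arm springs meanwhile, so the head comes back some 0.05 to 0.12 rad when let go
- mag_lens: the lens glass, 89 mm across, in the ring; origin at its centre, axes as lens_centre
- dish: loose open glass petri dish with red-brown tissue pieces, 55 mm across, 15 mm high, about 260 mm from the magnifier's post, which is where the level lens comes at 130 mm height; origin at the centre of its underside
- dropper: loose dropper bottle with black cap, 33 mm across, 95 mm high; origin at the centre of its underside, z up
- beaker: loose small glass beaker with a pipette in it, 45 mm across, 103 mm high; origin at the centre of its underside, z up
Things that resemble listed ones, but are neither listed nor needed, are in the scene too. What is shaped like the dish but blue or purple is not meant.

How it is judged (in metres and radians):
At the end, for the whole second after the job is handed in: the lens centre is within 14.5 mm of straight above the dish centre (so the whole dish shows in the lens), 130 mm above the worktop within 12 mm, the lens is level within 0.08 rad, and magnifier and dish are at rest (horizontal distance between lens_centre and dish below 0.0145 m and height (world z) of lens_centre between 0.118 and 0.142 m and angle between lens_centre's own z axis and vertical below 0.08 rad and linear speed of each of mag_lens, dish below 0.01 m/s); the robot touches nothing.
It fails at once if the dish is shifted more than 8 mm (distance of dish from where it was at the start of the episode above 0.008 m).
It fails at once if a finger presses on the lens glass (contact force between the fingers and mag_lens above 0.5 N).
It fails at once if the dropper bottle is shifted more than 15 mm or tipped (distance of dropper from where it was at the start of the episode above 0.015 m or angle between dropper's own z axis and vertical above 0.3 rad).
It fails at once if the beaker is shifted more than 15 mm or tipped (distance of beaker from where it was at the start of the episode above 0.015 m or angle between beaker's own z axis and vertical above 0.3 rad).
It also fails if it takes over 58 s, if anything falls off the work surface, if the arm or the gripper's body presses on something with over 40 N, if the wrist force passes 120 N, or if a joint passes its speed limit or range.

### The arm

A 6-joint arm with a two-finger parallel gripper is mounted at the origin on a cart in front of the work surface, level with it; the furniture and walls round the work are solid. World frame = base frame: x ahead of the robot, y to its left, z up, the work surface at z = 0. Lengths are in m, angles in degrees, forces in N, time in s.
With the tool pointing down it reaches from about 0.275 to 0.775 m from the base axis. Payload 14.6 kg.
Tool frame: the origin (TCP) lies on the centre line of the jaws, within the pads' length; the fingertips stand ctrl.tip_extent ahead of it and the grasp point (between the pads) lies 2 mm behind it (ctrl.tip_extent is the distance from the TCP to the fingertips, in m); y points along the fingers, z is the direction in which the jaws open and shut, and the axes are right-handed (so a half turn about y gives the same grasp; the last joint's range is limited). The gripper opens to 85 mm and grips with 20 to 120 N. Pads are 22 mm wide; open, the fingers measure 114 mm over their backs; the gripper's body (76 mm by 85 mm) begins 54 mm behind the grasp point. The pads swing forward as they close: fully open they stand 13 mm farther back than shut.
Start: joints at [-86.133, 15.075, -2.767, 72.158, 0, 81.102], TCP at [0.116, -0.512, 0.248] pointing down, gripper open.
Joint ranges: [-151.79, 151.79], [-50.71, 97.33], [-67.44, 78.34], [-121.81, 120.89], [-77.56, 73.72], [-180, 180]. Speed limits (degrees/s): [108.29, 108.29, 147.25, 159.86, 180, 180].

### API

Orientations are given as [roll, pitch, yaw] about the fixed x, y, z axes, in that order (R = Rz(yaw) Ry(pitch) Rx(roll)).
In Python, from workcell import telemetry, viewer, ctrl gives the robot as it stands.
- The arm moves only by the tool arm_command, never from a script. Its argument "motion" is a list of rows, each a list of 7 numbers: the shift along the tool's x, y, z in m, then the turn, a rotation vector about the tool's x, y, z in degrees, then the gripper command: -1 is shut, 1 is fully open, values between are in proportion. A call has 1 to 10 rows; each row is the pose to reach, as a shift and turn from the pose commanded when the call began, along the tool's axes at that moment; what a row does not reach only later rows make up. A row lasts 1/10 s, in which the tool goes at most 50 mm and 8.59 degrees, less where a joint would pass 70% of its speed; a pose out of reach is approached as far as the arm can. A call with a gripper value outside its range is refused whole. The fingers move at their own pace and stop on an object; "squeeze" is the grip in N (left out, the last holds). Time passes only in rows, so rows that repeat a pose let the fingers close. It gives the time, the measured TCP pose, the force and the opening at its end, in the units of the state.
- telemetry.observe(): the state, without advancing time (a new reading comes with each control period).
- viewer.camera(name): name is "side" or "top" or "wrist"; returns the picture (400x640x3 uint8, red, green, blue); there is no depth.
- viewer.get_calibration(name): a dict with "vfov" (degrees; the focal length in pixels is half the picture's height over the tangent of half this angle, whatever the lens; pixels are square), "cx", "cy" (the principal point, pixels), "R" (3x3) and "t" (3): a world point X has camera coordinates R X + t. Camera axes: x right, y down, z forward; pixel columns grow to the right and rows downward; lengths in m; the calibration is good to about 2 mm. A picture is of the moment at which its call begins: read the wrist's pose just before it. get_calibration takes no time and is no camera call; for the wrist camera it gives the pose at the moment of the call.
- ctrl.hand_in(): hands the job in, once; it reports no verdict.
The state is a dict: "t": time; "joint_positions": joint angles; "joint_vel": joint speeds; "joint_efforts": joint torques, N m; "ee_pos": TCP position; "orientation": TCP orientation; "wrist_force": force on the tool from outside, world axes, zero at the start; "wrist_torque": the same for the moment, N m; "finger_gap": finger opening in m.
Only numpy, scipy, OpenCV 4.12 (cv2) and the standard library are available. Lean on these libraries where they do the work, as an engineer would, in place of code of your own. Each camera call takes 0.05 s, during which the arm holds its last target.

## Working session

There is one attempt and no reset: what is moved stays moved. The work goes in short steps, Python scripts to look and compute and a tool call to move; the robot and the scene stay as the last step left them, time stands still between calls to the robot, and variables do not carry over. Pictures are saved under pics/ and viewed, and the job is handed in when it is done.

Besides the shell and the picture viewer there is one more tool, called after ">>>" as a command line: name --pt "numbers of a row" for each row, then --argument value for the rest. arm_command: Moves the arm, as the interface text tells. Its arguments: {"type":"object","properties":{"motion":{"type":"array","items":{"type":"array","items":{"type":"number"}}},"squeeze":{"type":"number"}},"required":["motion"]}

```bash
ls; mkdir -p pics; python3 - <<'E'
from workcell import telemetry, viewer, ctrl
import cv2
print(telemetry.observe(), ctrl.tip_extent)
for n in ("side","top","wrist"):
    c=viewer.get_calibration(n); print(n,c)
    cv2.imwrite(f"pics/{n}0.png",viewer.camera(n)[:,:,::-1])
E
```

```text
pics
{'t': 0.0, 'joint_positions': array([-8.61328329e+01,  1.50984590e+01, -2.80225292e+00,  7.21570008e+01,
       -1.15762579e-03,  8.11029277e+01]), 'joint_vel': array([ 0.01234478, -0.01093366, -0.03212108, -0.08980025, -0.05366909,
       -0.01535756]), 'joint_efforts': array([-1.07716558e-03, -6.37615228e+01,  3.84580600e+01,  1.33943476e-02,
       -1.93314299e-04, -1.98137336e-06]), 'ee_pos': array([ 0.11597544, -0.51178792,  0.24783815]), 'orientation': array([-9.00571974e+01,  7.78215457e-03, -1.67235764e+02]), 'wrist_force': array([ 0.82160319,  0.17404917, -0.48849645]), 'wrist_torque': array([-0.00085265, -0.01784329, -0.01149546]), 'finger_gap': 0.08521080386590561} 0.017
side {'vfov': 44.80083387244442, 'cx': 328.02405833016564, 'cy': 200.97161052536867, 'R': array([[ 0.96931053, -0.24486823, -0.02183238],
       [-0.11251875, -0.36293287, -0.9249969 ],
       [ 0.21857867,  0.89906578, -0.37934692]]), 't': array([-0.51982726,  0.21042999,  0.94451318])}
top {'vfov': 46.821533235945765, 'cx': 322.08934667738845, 'cy': 199.14055632075525, 'R': array([[-0.00467256, -0.9999156 , -0.01212287],
       [-0.99203308,  0.00616124, -0.12582691],
       [ 0.12589098,  0.01143836, -0.99197814]]), 't': array([0.05482385, 0.55656873, 0.95646719])}
wrist {'vfov': 68.09114060817558, 'cx': 318.63537364805495, 'cy': 196.47818934953082, 'R': array([[ 0.22110417, -0.97524885, -0.00161941],
       [-0.94136565, -0.21385563,  0.26095301],
       [-0.25484045, -0.05617334, -0.96535015]]), 't': array([-0.52377716, -0.03309523,  0.37915572])}
```

View pics/side0.png

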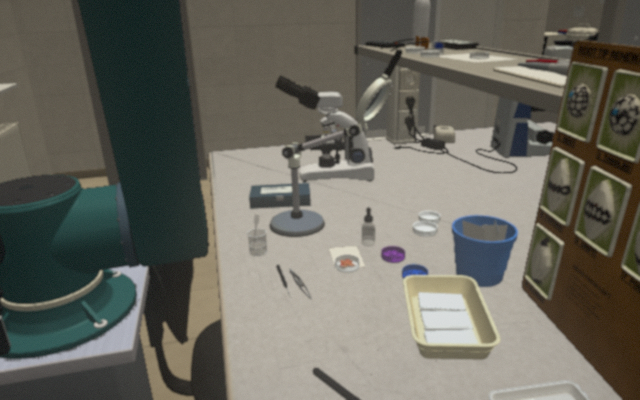

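View pics/top0.png

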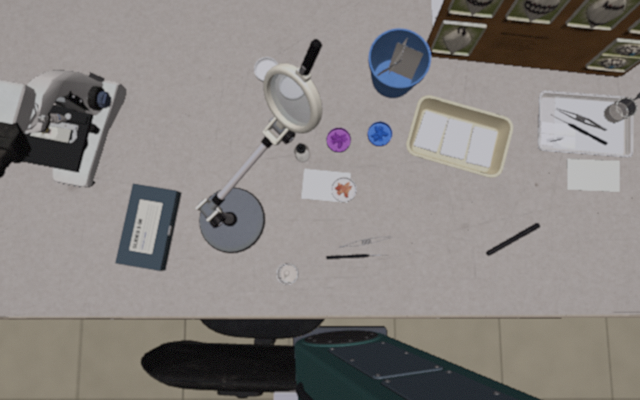

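View pics/wrist0.png

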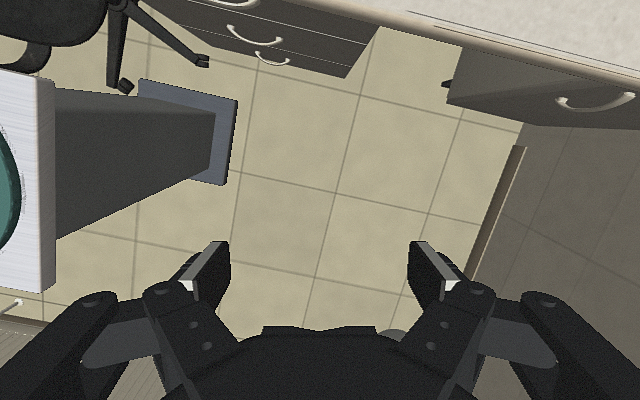

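The dish candidates in the top view are the red-brown one at (343,189), purple (338,139), blue (380,133), plus empty white rings near (265,70). Only the first holds tissue. I'll confirm that in crops.

```bash
python3 - <<'E'
import cv2
t=cv2.imread("pics/top0.png"); s=cv2.imread("pics/side0.png")
cv2.imwrite("pics/tc.png",cv2.resize(t[30:290,190:390],None,fx=3,fy=3,interpolation=cv2.INTER_CUBIC)[:,:][0:600*2].copy()[:780,:600])
cv2.imwrite("pics/tc1.png",cv2.resize(t[30:180,190:390],None,fx=4,fy=4,interpolation=cv2.INTER_CUBIC))
cv2.imwrite("pics/tc2.png",cv2.resize(t[140:290,190:390],None,fx=4,fy=4,interpolation=cv2.INTER_CUBIC))
cv2.imwrite("pics/sc1.png",cv2.resize(s[40:190,240:440],None,fx=4,fy=4,interpolation=cv2.INTER_CUBIC))
cv2.imwrite("pics/sc2.png",cv2.resize(s[140:290,240:440],None,fx=4,fy=4,interpolation=cv2.INTER_CUBIC))
E
```

```text
(no output)
```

View pics/tc1.png

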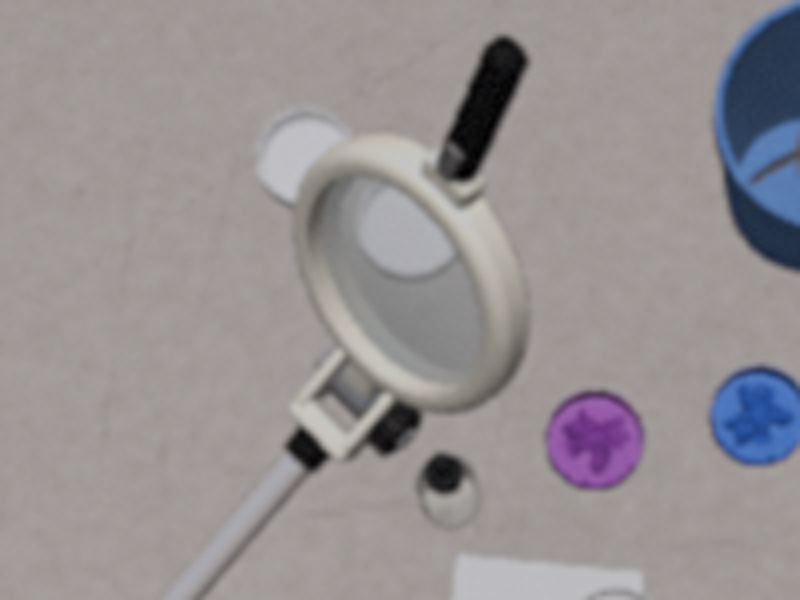

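View pics/tc2.png

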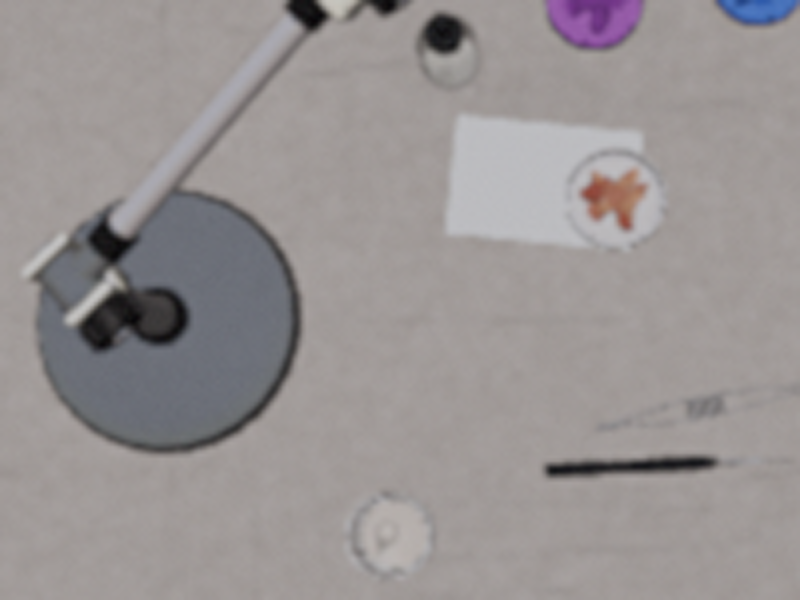

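View pics/sc1.png

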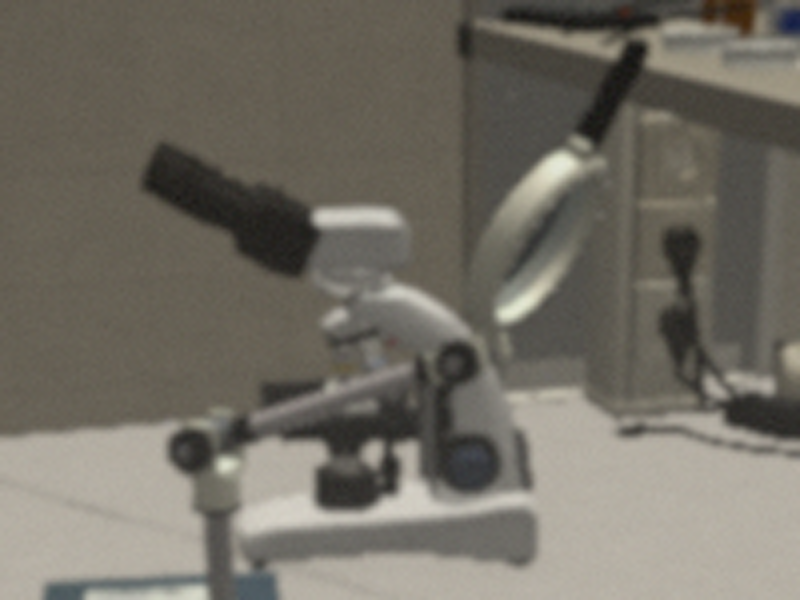

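View pics/sc2.png

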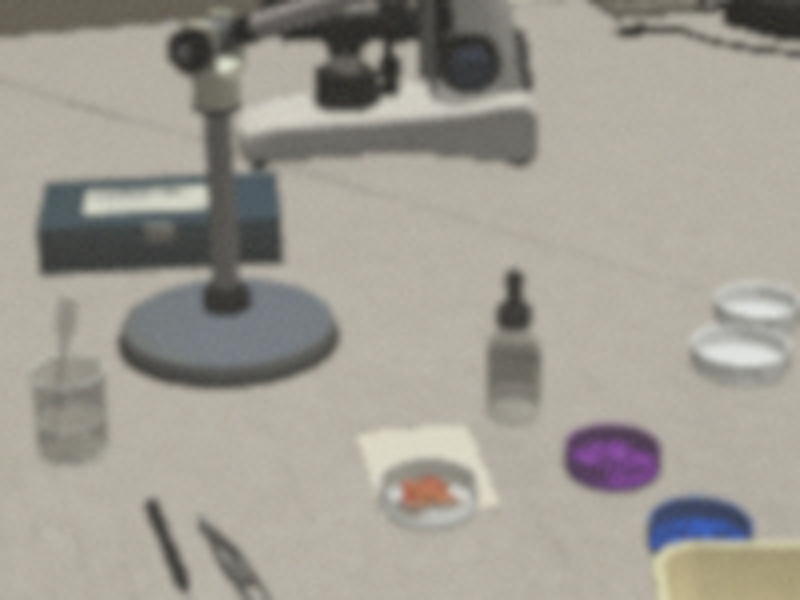

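```bash
cat > h.py <<'E'
import numpy as np, cv2
from workcell import viewer
C={n:viewer.get_calibration(n) for n in ("side","top")}
def K(c):
    f=200/np.tan(np.radians(c["vfov"]/2)); return np.array([[f,0,c["cx"]],[0,f,c["cy"]],[0,0,1]])
def plane(n,uv,z,c=None):
    c=c or C[n]; d=c["R"].T@np.linalg.inv(K(c))@np.array([*uv,1]); o=-c["R"].T@c["t"]
    return o+d*(z-o[2])/d[2]
def tri(top,side):
    P=[K(C[n])@np.c_[C[n]["R"],C[n]["t"]] for n in("top","side")]
    X=cv2.triangulatePoints(P[0],P[1],np.array(top,float).reshape(2,1),np.array(side,float).reshape(2,1))[:,0]
    return X[:3]/X[3]
def proj(n,X,c=None):
    c=c or C[n]; p=K(c)@(c["R"]@np.asarray(X,float)+c["t"]); return p[:2]/p[2]
E
python3 - <<'E'
from h import *
np.set_printoptions(precision=4,suppress=True)
print("dish",plane("top",(344.2,189.8),.015),plane("side",(347.7,261.7),.015))
b=plane("top",(232,220.2),.024);print("base",b,plane("side",(240+230/4,140+327/4),.024))
print("dropper", tri((190+445/4,30+472/4),(240+514/4,140+275/4)))
print("dropper", plane("top",(190+455/4,30+495/4),.03), plane("side",(240+514/4,140+415/4),.0))
print("beaker", plane("side",(240+70/4,140+452/4),0),plane("top",(190+392/4,140+535/4),.02))
print("elbow",tri((277,131),(354.2,130.5)))
print("ring",tri((293,98),(376,98)))
print("h tip",tri((190+507/4,30+45/4),(240+638/4,40+48/4)))
print("h root",tri((190+462/4,30+158/4),(240+592/4,40+132/4)))
E
```

```text
dish [0.5798 0.0034 0.015 ] [ 0.5799 -0.0043  0.015 ]
base [0.5136 0.2472 0.024 ] [0.5105 0.2141 0.024 ]
dropper [0.658  0.0931 0.0908]
dropper [0.6579 0.0915 0.03  ] [0.66   0.0909 0.    ]
beaker [0.3959 0.1205 0.    ] [0.3984 0.1257 0.02  ]
elbow [0.6377 0.1242 0.2735]
ring [0.6723 0.091  0.3485]
h tip [0.7108 0.0538 0.4458]
h root [0.692  0.0701 0.4029]
```

```bash
python3 - <<'E'
from h import *
np.set_printoptions(precision=4,suppress=True)
for n in("side","top"):
  for nm,X in dict(base=(.5136,.2472,.024),l=(.5136,.2472+.072,.024),r=(.5136,.2472-.072,.024),piv=(.5136,.2472,.205),dish=(.58,.0034,.015)).items():print(n,nm,proj(n,X))
  print(-C[n]["R"].T@C[n]["t"])
E
```

```text
side base [296.2933 216.5317]
side l [291.4225 206.2768]
side r [301.6873 227.8883]
side piv [292.8834 149.793 ]
side dish [346.7369 260.0258]
[ 0.3211 -0.9001  0.5416]
top base [232.0039 220.185 ]
top l [198.8537 220.3724]
top r [265.2087 219.9973]
top piv [211.0578 211.9691]
top dish [344.1845 189.727 ]
[0.432  0.0404 1.0195]
```

```bash
cat >> h.py <<'E'
from scipy.spatial.transform import Rotation as Ro
def model(p):  # px,py,yaw,a,b -> points
    P=np.array([p[0],p[1],.205]); u=np.array([np.cos(p[2]),np.sin(p[2]),0]); z=np.array([0,0,1.])
    dA=u*np.cos(p[3])+z*np.sin(p[3]); dH=u*np.cos(p[4])+z*np.sin(p[4])
    E=P+.2*dA
    return dict(piv=P,tube=P+.11*dA,elbow=E,lens=E+.075*dH,hmid=E+.165*dH,htip=E+.197*dH,hroot=E+.133*dH,knob=E,
      base=np.array([p[0],p[1],.024]))
def fit(obs,p0,fixpost=None):
    from scipy.optimize import least_squares
    def full(q): return q if fixpost is None else np.r_[fixpost,q]
    def r(q):
        m=model(full(q)); out=[]
        for cam,nm,uv,w in obs: out+=list(w*(proj(cam,m[nm])-np.array(uv)))
        return out
    s=least_squares(r,p0,loss="soft_l1"); return full(s.x),np.array(r(s.x)).reshape(-1,2)
def moveto(pos,R,obs=None):
    from workcell import telemetry
    o=obs or telemetry.observe(); R0=Ro.from_euler("xyz",o["orientation"],degrees=True)
    d=R0.inv().apply(np.asarray(pos)-o["ee_pos"]); rv=(R0.inv()*R).as_rotvec(degrees=True)
    return d,rv
def toolR(yaw,el):  # tool x along arm dir, y = -arm z, z= arm left
    u=np.array([np.cos(yaw),np.sin(yaw),0]);z=np.array([0,0,1.])
    X=u*np.cos(el)+z*np.sin(el); Z=np.cross(z,u); Y=np.cross(Z,X)
    return Ro.from_matrix(np.c_[X,Y,Z])
E
python3 - <<'E'
from h import *
np.set_printoptions(precision=4,suppress=True)
t=lambda x,y,o:(190+x/4,o+y/4); s=lambda x,y,o:(240+x/4,o+y/4)
obs=[("top","base",(232,220.2),2),("top","piv",t(78,286,140),1),("top","elbow",t(348,405,30),1),("top","lens",t(412,272,30),1),
("top","htip",t(507,45,30),1),("top","hroot",t(462,158,30),1),
("side","lens",s(543,232,40),1),("side","htip",s(638,48,40),1),("side","hroot",s(592,132,40),1),("side","piv",s(205,448,40),1),("side","elbow",s(440,358,40),1)]
p,r=fit(obs,[.514,.247,-.78,.38,1.05]); print(p,np.degrees(p[2:]));
for o,x in zip(obs,r): print(o[0],o[1],x)
print(model(p))
from workcell import telemetry
print(telemetry.observe()["t"])
E
```

```text
[ 0.5132  0.2481 -0.781   0.3866  1.0731] [-44.7479  22.1506  61.4813]
top base [-0.7924  0.3026]
top piv [1.0693 0.6715]
top elbow [ 3.0546 -3.5434]
top lens [-0.639   1.0431]
top htip [ 1.1327 -1.6506]
top hroot [-2.0005  3.5999]
side lens [-1.3603  1.1249]
side htip [ 1.9555 -4.3252]
side hroot [-1.2006  2.535 ]
side piv [ 1.4293 -2.2873]
side elbow [ 9.4471 -1.9704]
{'piv': array([0.5132, 0.2481, 0.205 ]), 'tube': array([0.5856, 0.1763, 0.2465]), 'elbow': array([0.6448, 0.1177, 0.2804]), 'lens': array([0.6702, 0.0924, 0.3463]), 'hmid': array([0.7008, 0.0622, 0.4254]), 'htip': array([0.7116, 0.0514, 0.4535]), 'hroot': array([0.6899, 0.073 , 0.3973]), 'knob': array([0.6448, 0.1177, 0.2804]), 'base': array([0.5132, 0.2481, 0.024 ])}
0.15
```

```bash
cat >> h.py <<'E'
P0=np.array([.5132,.2481])
def grip(yaw,el,r=.1,back=0.,extra=0.):
    p=model([*P0,yaw,el,0]); X=p["piv"]+(p["elbow"]-p["piv"])/.2*r
    R=toolR(yaw,el+extra); return X-back*R.apply([0,1,0]),R
E
python3 - <<'E'
from h import *
np.set_printoptions(precision=4,suppress=True)
y,e=-.781,.3866
pos,R=grip(y,e,.1,.15); print(pos,*moveto(pos,R))
E
```

```text
[0.5388 0.2227 0.3816] [-0.5747 -0.1331 -0.6231] [  23.6426 -120.6847  -13.0135]
```

>>> arm_command --pt "-0.575 -0.133 -0.623 23.6 -120.7 -13.0 1" --pt "-0.575 -0.133 -0.623 23.6 -120.7 -13.0 1" --pt "-0.575 -0.133 -0.623 23.6 -120.7 -13.0 1" --pt "-0.575 -0.133 -0.623 23.6 -120.7 -13.0 1" --pt "-0.575 -0.133 -0.623 23.6 -120.7 -13.0 1" --pt "-0.575 -0.133 -0.623 23.6 -120.7 -13.0 1" --pt "-0.575 -0.133 -0.623 23.6 -120.7 -13.0 1" --pt "-0.575 -0.133 -0.623 23.6 -120.7 -13.0 1" --pt "-0.575 -0.133 -0.623 23.6 -120.7 -13.0 1" --pt "-0.575 -0.133 -0.623 23.6 -120.7 -13.0 1" --squeeze 30

```text
t: 1.15
ee_pos: [0.3472, -0.1129, 0.3208]
orientation: [-83.9, -15.0, -89.1]
wrist_force: [0.7, -1.9, -0.1]
finger_gap: 0.0851
```

```bash
python3 - <<'E'
from h import *
np.set_printoptions(precision=4,suppress=True)
from workcell import telemetry
o=telemetry.observe();print(o["joint_positions"])
y,e=-.781,.3866
pos,R=grip(y,e,.1,.15); print(pos,*moveto(pos,R))
E
```

```text
[-22.6122  -8.9607 -19.6758  67.5569 -11.1552  64.5858]
[0.5388 0.2227 0.3816] [-0.3057 -0.1231  0.2108] [  8.3459 -42.3438  -4.5657]
```

>>> arm_command --pt "-0.306 -0.123 0.211 8.3 -42.3 -4.6 1" --pt "-0.306 -0.123 0.211 8.3 -42.3 -4.6 1" --pt "-0.306 -0.123 0.211 8.3 -42.3 -4.6 1" --pt "-0.306 -0.123 0.211 8.3 -42.3 -4.6 1" --pt "-0.306 -0.123 0.211 8.3 -42.3 -4.6 1" --pt "-0.306 -0.123 0.211 8.3 -42.3 -4.6 1" --pt "-0.306 -0.123 0.211 8.3 -42.3 -4.6 1" --pt "-0.306 -0.123 0.211 8.3 -42.3 -4.6 1" --pt "-0.306 -0.123 0.211 8.3 -42.3 -4.6 1" --pt "-0.306 -0.123 0.211 8.3 -42.3 -4.6 1"

```text
t: 2.15
ee_pos: [0.5408, 0.2212, 0.3803]
orientation: [-90.1, -22.1, -45.0]
wrist_force: [-0.7, -0.1, 0.1]
finger_gap: 0.0853
```

```bash
python3 - <<'E'
from h import *
np.set_printoptions(precision=4,suppress=True)
from workcell import telemetry
o=telemetry.observe();print(o["joint_positions"],o["t"])
y,e=-.781,.3866
pos,R=grip(y,e,.1,.15); print(pos,*moveto(pos,R))
cv2.imwrite("pics/w1.png",viewer.camera("wrist")[:,:,::-1])
c=viewer.get_calibration("wrist")
m=model([*P0,y,e,1.073])
print({k:proj("",m[k],c) for k in("piv","tube","elbow")})
E
```

```text
[ 23.4982  15.6859  15.1923  81.1487 -20.4912  66.9701] 2.15
[0.5388 0.2227 0.3816] [-0.0018 -0.0022 -0.0003] [ 0.1881 -0.2004 -0.0889]
{'piv': array([318.0668,  72.9022]), 'tube': array([318.663 , 196.1341]), 'elbow': array([319.0683, 279.9059])}
```

View pics/w1.png

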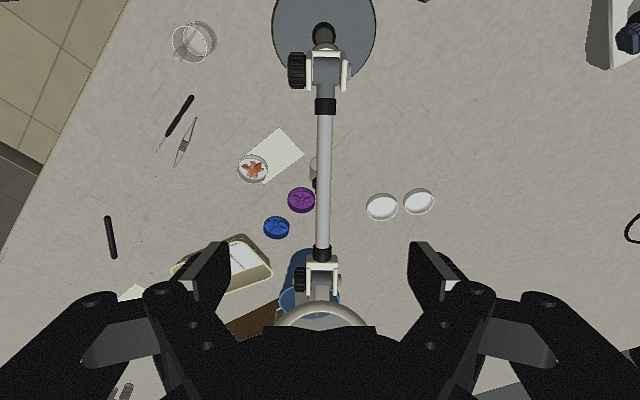

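The wrist view shows the tube centred, running from the pivot at (327,68) to the elbow at (320,270). It is rotated slightly against the model, so I'll refine the post and dish positions from this view.

```bash
python3 - <<'E'
from h import *
np.set_printoptions(precision=4,suppress=True)
w=cv2.imread("pics/w1.png")
cv2.imwrite("pics/w1a.png",cv2.resize(w[0:150,220:420],None,fx=4,fy=4,interpolation=cv2.INTER_CUBIC))
cv2.imwrite("pics/w1b.png",cv2.resize(w[150:300,220:420],None,fx=4,fy=4,interpolation=cv2.INTER_CUBIC))
E
```

```text
(no output)
```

View pics/w1a.png

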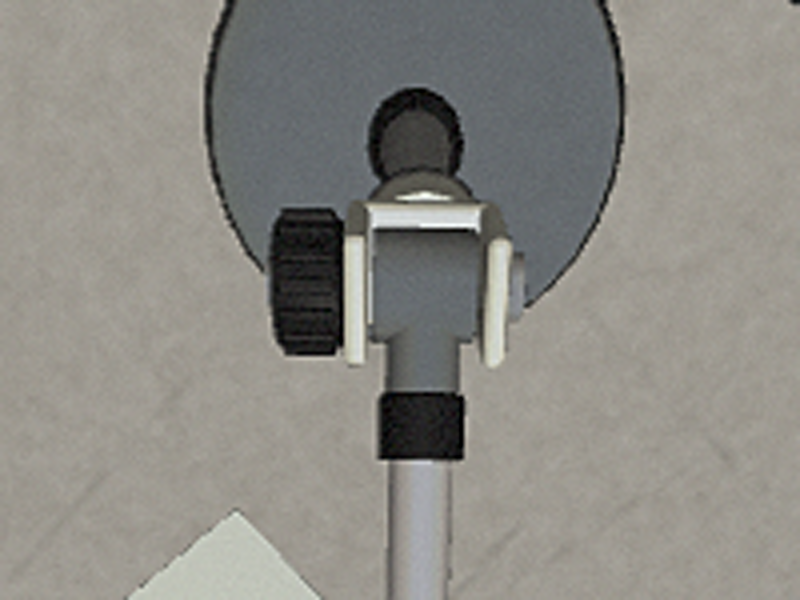

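View pics/w1b.png

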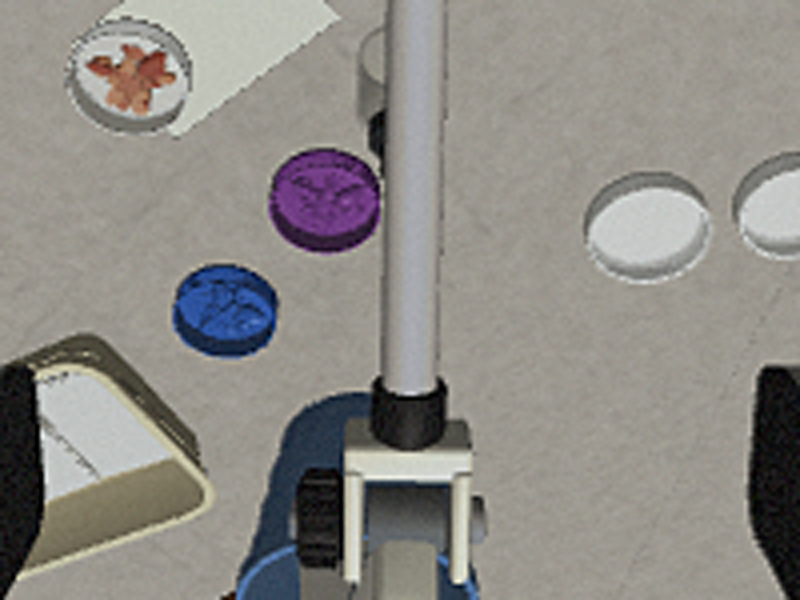

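```bash
cat >> h.py <<'E'
def grabw(fn):
    c=viewer.get_calibration("wrist"); im=viewer.camera("wrist"); C["wrist"]=c
    import json; json.dump({k:np.asarray(v).tolist() for k,v in c.items()},open(fn+".json","w"))
    cv2.imwrite(fn+".png",im[:,:,::-1]); return im
E
python3 - <<'E'
from h import *
np.set_printoptions(precision=4,suppress=True)
C["wrist"]=viewer.get_calibration("wrist")
print("dish",plane("wrist",(253.3,168.3),.008), "piv",plane("wrist",(326.5,69),.205),"base",plane("wrist",(323.9,28),.024))
t=lambda x,y,o:(190+x/4,o+y/4); s=lambda x,y,o:(240+x/4,o+y/4)
obs=[("wrist","piv",(326.5,69),1),("wrist","elbow",(322,280),1),("wrist","tube",(323.4,198),.5),("top","base",(232,220.2),1),("top","piv",t(78,286,140),1),("top","lens",t(412,272,30),1),
("top","htip",t(507,45,30),1),("top","hroot",t(462,158,30),1),
("side","lens",s(543,232,40),1),("side","htip",s(638,48,40),1),("side","hroot",s(592,132,40),1),("side","piv",s(205,448,40),1)]
p,r=fit(obs,[.514,.247,-.78,.38,1.05]); print(p,np.degrees(p[2:]));
for o,x in zip(obs,r): print(o[0],o[1],x)
E
```

```text
dish [0.5827 0.009  0.008 ] piv [0.5161 0.2555 0.205 ] base [0.5114 0.2603 0.024 ]
[ 0.5157  0.2524 -0.7925  0.3927  1.0567] [-45.405   22.4982  60.5419]
wrist piv [-2.8889  2.3624]
wrist elbow [-0.3632 -0.2372]
wrist tube [-0.4813 -1.3706]
top base [-2.3548 -0.9608]
top piv [-1.3086 -0.6803]
top lens [-2.0337  0.25  ]
top htip [ 0.8603 -2.8297]
top hroot [-2.8946  2.6141]
side lens [-1.2018  0.6782]
side htip [ 2.7329 -4.1485]
side hroot [-0.7646  2.3856]
side piv [ 2.0853 -2.8385]
```

```bash
sed -i 's/^P0=.*/P0=np.array([.516,.2535])/' h.py; python3 - <<'E'
from h import *
np.set_printoptions(precision=4,suppress=True)
C["wrist"]=viewer.get_calibration("wrist")
y,e=-.800,.388
m=model([*P0,y,e,1.06]);print({k:proj("wrist",m[k]) for k in("piv","tube","elbow")})
for b in(.05,0): 
  pos,R=grip(y,e,.1,b); print(pos,*moveto(pos,R))
E
```

```text
{'piv': array([324.8167,  70.6506]), 'tube': array([322.7089, 194.6305]), 'elbow': array([321.2758, 278.9247])}
[0.5673 0.2007 0.2891] [-0.0039  0.0973  0.0055] [-0.2304  0.7459 -0.1522]
[0.5805 0.1871 0.2428] [-0.0038  0.1473  0.0053] [-0.2304  0.7459 -0.1522]
```

>>> arm_command --pt "-0.004 0.03 0.005 -0.2 0.7 -0.2 1" --pt "-0.004 0.06 0.005 -0.2 0.7 -0.2 1" --pt "-0.004 0.09 0.005 -0.2 0.7 -0.2 1" --pt "-0.004 0.115 0.005 -0.2 0.7 -0.2 1" --pt "-0.004 0.135 0.005 -0.2 0.7 -0.2 1" --pt "-0.004 0.147 0.005 -0.2 0.7 -0.2 1" --pt "-0.004 0.147 0.005 -0.2 0.7 -0.2 0.4"

```text
t: 2.9
ee_pos: [0.5792, 0.1853, 0.2428]
orientation: [-90.0, -22.3, -45.9]
wrist_force: [-0.4, 0.0, 0.4]
finger_gap: 0.0734
```

```bash
python3 - <<'E'
from h import *
grabw("pics/w2")
E
```

```text
(no output)
```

View pics/w2.png

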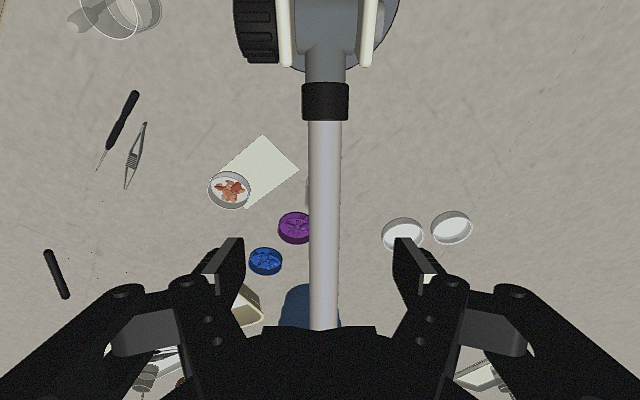

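The tube sits between the fingers, about 2 mm right of centre. I'll shift and close.

>>> arm_command --pt "0 0 0.002 0 0 0 0" --pt "0 0 0.002 0 0 0 -0.5" --pt "0 0 0.002 0 0 0 -1" --pt "0 0 0.002 0 0 0 -1" --pt "0 0 0.002 0 0 0 -1" --pt "0 0 0.002 0 0 0 -1" --squeeze 40

```text
t: 3.55
ee_pos: [0.5818, 0.1884, 0.2438]
orientation: [-89.9, -22.3, -45.8]
wrist_force: [0.6, -3.1, 1.5]
finger_gap: 0.0124
```

```bash
python3 - <<'E'
from h import *
np.set_printoptions(precision=4,suppress=True)
from workcell import telemetry
o=telemetry.observe(); print(o["ee_pos"],o["orientation"],o["wrist_force"],o["wrist_torque"])
grabw("pics/w3")
v=o["ee_pos"]-np.array([*P0,.205]); print(v,np.linalg.norm(v),np.degrees(np.arctan2(v[1],v[0])),np.degrees(np.arcsin(v[2]/np.linalg.norm(v))))
E
```

```text
[0.5818 0.1884 0.2438] [-89.9317 -22.3203 -45.8368] [ 0.5605 -3.0787  1.5335] [-0.4835  0.3184 -0.0362]
[ 0.0658 -0.0651  0.0388] 0.100305997145316 -44.693914245513795 22.760143729160326
```

View pics/w3.png

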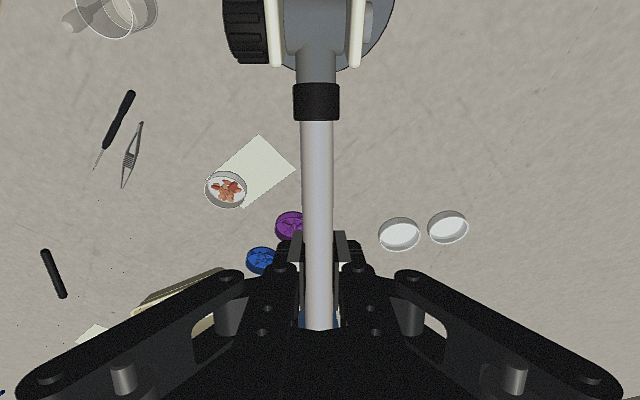

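```bash
cat >> h.py <<'E'
def arc(dyaw,dlift,n,yawstart=None):
    """rows rotating held tube about pivot by swing dyaw and lift dlift (deg), from measured pose"""
    from workcell import telemetry
    o=telemetry.observe(); R0=Ro.from_euler("xyz",o["orientation"],degrees=True); P=np.array([*P0,.205]); rows=[]
    for k in range(1,n+1):
        W=Ro.from_euler("z",dyaw*k/n,degrees=True)
        ax=R0.apply([0,0,1]); ax[2]=0; ax/=np.linalg.norm(ax)   # arm left; lift up = rotation about -left
        L=Ro.from_rotvec(-np.radians(dlift*k/n)*ax)
        Q=W*L; pos=P+Q.apply(o["ee_pos"]-P)
        d,rv=moveto(pos,Q*R0,o); rows.append([*np.round(d,4),*np.round(rv,1),-1])
    return rows
E
python3 - <<'E'
from h import *
for r in arc(-36.5,0,10): print([float(x) for x in r])
E
```

```text
[-0.0001, -0.0, -0.0059, -1.4, 3.4, -0.0, -1.0]
[-0.0005, -0.0002, -0.0118, -2.8, 6.8, -0.0, -1.0]
[-0.0012, -0.0005, -0.0176, -4.2, 10.1, -0.0, -1.0]
[-0.0023, -0.001, -0.0234, -5.5, 13.5, -0.0, -1.0]
[-0.0038, -0.0016, -0.0291, -6.9, 16.9, -0.0, -1.0]
[-0.0055, -0.0023, -0.0346, -8.3, 20.3, -0.0, -1.0]
[-0.0076, -0.0032, -0.0401, -9.7, 23.6, -0.0, -1.0]
[-0.01, -0.0042, -0.0454, -11.1, 27.0, -0.0, -1.0]
[-0.0128, -0.0053, -0.0505, -12.5, 30.4, -0.0, -1.0]
[-0.0158, -0.0065, -0.0554, -13.9, 33.8, -0.0, -1.0]
```

>>> arm_command --pt "0 0 -0.006 -1.4 3.4 0 -1" --pt "-0.0005 0 -0.012 -2.8 6.8 0 -1" --pt "-0.001 -0.0005 -0.0175 -4.2 10.1 0 -1" --pt "-0.0025 -0.001 -0.0235 -5.5 13.5 0 -1" --pt "-0.004 -0.0015 -0.029 -6.9 16.9 0 -1" --pt "-0.0055 -0.0025 -0.0345 -8.3 20.3 0 -1" --pt "-0.0075 -0.003 -0.04 -9.7 23.6 0 -1" --pt "-0.01 -0.004 -0.0455 -11.1 27.0 0 -1" --pt "-0.013 -0.0055 -0.0505 -12.5 30.4 0 -1" --pt "-0.016 -0.0065 -0.0555 -13.9 33.8 0 -1"

```text
t: 4.6
ee_pos: [0.5303, 0.1623, 0.2439]
orientation: [-89.9, -22.3, -82.5]
wrist_force: [2.6, -2.5, 1.2]
finger_gap: 0.0125
```

```bash
python3 - <<'E'
from h import *
np.set_printoptions(precision=4,suppress=True)
from workcell import telemetry
o=telemetry.observe(); print(o["joint_positions"],o["wrist_force"],o["wrist_torque"])
v=o["ee_pos"]-np.array([*P0,.205]); print(v,np.linalg.norm(v),np.degrees(np.arctan2(v[1],v[0])),np.degrees(np.arcsin(v[2]/np.linalg.norm(v))))
cv2.imwrite("pics/top4.png",viewer.camera("top")[:,:,::-1])
cv2.imwrite("pics/side4.png",viewer.camera("side")[:,:,::-1])
for r in arc(0,-25,10): print([float(x) for x in r])
E
```

```text
[ 18.9469  22.0203   3.7875  76.3105 -21.838  102.3427] [ 2.5607 -2.4727  1.1613] [-0.0928 -0.6269  0.525 ]
[ 0.0143 -0.0912  0.0389] 0.10015542590094392 -81.08400728044948 22.824313046622795
[-0.0001, 0.0044, -0.0, -0.0, 0.0, 2.5, -1.0]
[-0.0003, 0.0087, -0.0, -0.0, 0.0, 5.0, -1.0]
[-0.0008, 0.0131, -0.0, -0.0, 0.0, 7.5, -1.0]
[-0.0014, 0.0174, -0.0, -0.0, 0.0, 10.0, -1.0]
[-0.0022, 0.0217, -0.0, -0.0, 0.0, 12.5, -1.0]
[-0.0032, 0.0259, -0.0, -0.0, 0.0, 15.0, -1.0]
[-0.0044, 0.0301, -0.0, -0.0, 0.0, 17.5, -1.0]
[-0.0058, 0.0343, -0.0, -0.0, 0.0, 20.0, -1.0]
[-0.0074, 0.0384, -0.0, -0.0, 0.0, 22.5, -1.0]
[-0.0091, 0.0424, -0.0, -0.0, 0.0, 25.0, -1.0]
```

View pics/top4.png

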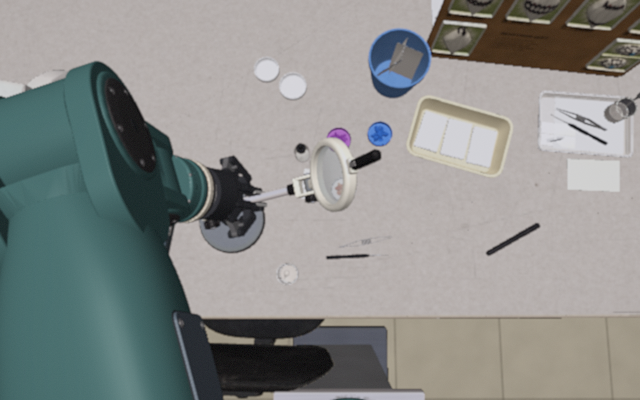

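View pics/side4.png

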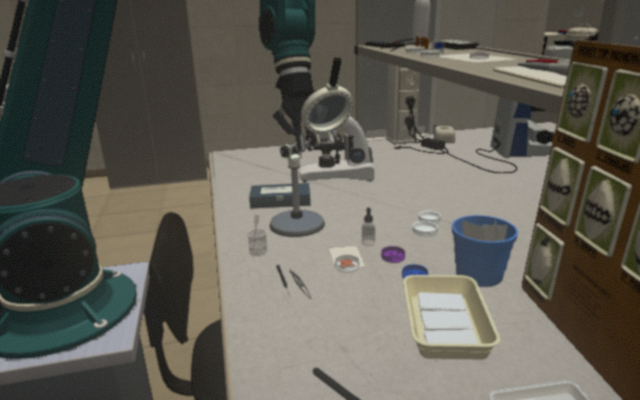

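```bash
python3 - <<'E'
from h import *
np.set_printoptions(precision=1,suppress=True)
for y in(-74,-78,-82):
  m=model([*P0,np.radians(y),.39,1.06]); print(y,{k:(proj("top",m[k]),proj("side",m[k])) for k in("elbow","lens","htip")})
E
```

```text
-74 {'elbow': (array([305.5, 174. ]), array([330.4, 134.6])), 'lens': (array([327.1, 159.2]), array([339. , 106.6])), 'htip': (array([372.5, 128.2]), array([355.2,  53.8]))}
-78 {'elbow': (array([307.4, 181.6]), array([325. , 135.5])), 'lens': (array([329.7, 169.2]), array([332.3, 107.5])), 'htip': (array([376.5, 143. ]), array([345.9,  54.5]))}
-82 {'elbow': (array([308.8, 189.4]), array([319.4, 136.2])), 'lens': (array([331.6, 179.3]), array([325.2, 108.3])), 'htip': (array([379.6, 158.1]), array([336.1,  55.2]))}
```

>>> arm_command --pt "0 0.0045 0 0 0 2.5 -1" --pt "-0.0005 0.0085 0 0 0 5 -1" --pt "-0.001 0.013 0 0 0 7.5 -1" --pt "-0.0015 0.0175 0 0 0 10 -1" --pt "-0.002 0.0215 0 0 0 12.5 -1" --pt "-0.003 0.026 0 0 0 15 -1" --pt "-0.0045 0.03 0 0 0 17.5 -1" --pt "-0.006 0.0345 0 0 0 20 -1" --pt "-0.0075 0.0385 0 0 0 22.5 -1" --pt "-0.009 0.0425 0 0 0 25 -1"

```text
t: 5.7
ee_pos: [0.5319, 0.1547, 0.2013]
orientation: [-89.8, 2.8, -82.2]
wrist_force: [2.6, -1.7, 5.1]
finger_gap: 0.0124
```

```bash
python3 - <<'E'
from h import *
np.set_printoptions(precision=4,suppress=True)
from workcell import telemetry
o=telemetry.observe(); print(o["joint_positions"],o["wrist_force"],o["wrist_torque"])
v=o["ee_pos"]-np.array([*P0,.205]); print(v,np.linalg.norm(v),np.degrees(np.arctan2(v[1],v[0])),np.degrees(np.arcsin(v[2]/np.linalg.norm(v))))
for r in arc(0,-25.5,10): print([float(x) for x in r])
E
```

```text
[ 6.3923 18.6379 -5.0071 66.2111  2.8359 88.6072] [ 2.6324 -1.7475  5.1343] [-0.2392 -0.4873  0.2949]
[ 0.0159 -0.0988 -0.0037] 0.10017628132571048 -80.83432638378521 -2.1150634379968993
[-0.0, 0.0045, -0.0, 0.0, 0.0, 2.5, -1.0]
[-0.0003, 0.0089, -0.0, 0.0, 0.0, 5.1, -1.0]
[-0.0007, 0.0133, -0.0, 0.0, 0.0, 7.6, -1.0]
[-0.0014, 0.0178, -0.0001, 0.0, 0.0, 10.2, -1.0]
[-0.0022, 0.0221, -0.0001, 0.0, 0.0, 12.7, -1.0]
[-0.0032, 0.0265, -0.0001, 0.0, 0.1, 15.3, -1.0]
[-0.0044, 0.0308, -0.0001, 0.0, 0.1, 17.8, -1.0]
[-0.0058, 0.035, -0.0001, 0.0, 0.1, 20.4, -1.0]
[-0.0074, 0.0391, -0.0001, 0.0, 0.1, 22.9, -1.0]
[-0.0092, 0.0432, -0.0002, 0.0, 0.1, 25.5, -1.0]
```

>>> arm_command --pt "0 0.0045 0 0 0 2.5 -1" --pt "0 0.009 0 0 0 5 -1" --pt "-0.0005 0.0135 0 0 0 7.5 -1" --pt "-0.0015 0.018 0 0 0 10 -1" --pt "-0.002 0.022 0 0 0 12.5 -1" --pt "-0.003 0.0265 0 0 0 15.2 -1" --pt "-0.0045 0.031 0 0 0 17.8 -1" --pt "-0.006 0.035 0 0 0 20.4 -1" --pt "-0.0075 0.039 0 0 0 23 -1" --pt "-0.009 0.043 0 0 0 25.5 -1"

```text
t: 6.7
ee_pos: [0.5304, 0.1657, 0.1587]
orientation: [-89.7, 28.4, -82.1]
wrist_force: [2.5, -1.1, 5.3]
finger_gap: 0.0123
```

>>> arm_command --pt "0 0 0 0 0 0 -0.6" --pt "0 0 0 0 0 0 -0.3" --pt "0 0 0 0 0 0 0" --pt "0 0 0 0 0 0 0.3" --pt "0 0 0 0 0 0 0.5" --pt "0 0 0 0 0 0 0.5"

```text
t: 7.3
ee_pos: [0.5294, 0.1657, 0.1583]
orientation: [-90.0, 28.2, -82.3]
wrist_force: [0.6, 0.1, -0.5]
finger_gap: 0.0642
```

```bash
python3 - <<'E'
from h import *
np.set_printoptions(precision=4,suppress=True)
cv2.imwrite("pics/top5.png",viewer.camera("top")[:,:,::-1])
s=viewer.camera("side")[:,:,::-1];cv2.imwrite("pics/side5.png",cv2.resize(s[90:290,220:420],None,fx=3,fy=3,interpolation=cv2.INTER_CUBIC))
grabw("pics/w5")
E
```

View pics/top5.png

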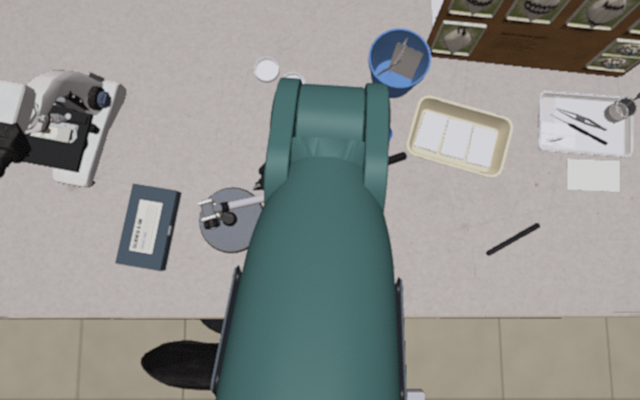

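View pics/side5.png

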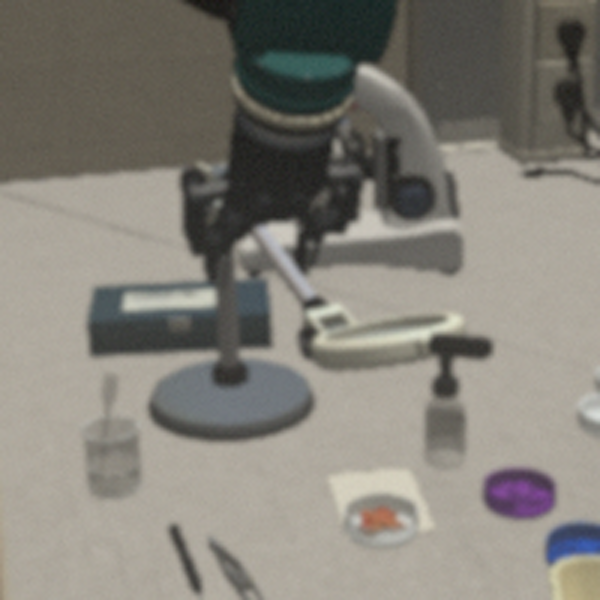

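View pics/w5.png

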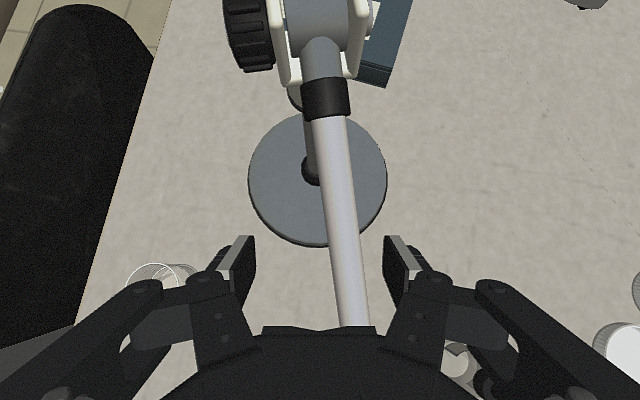

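The arm let go cleanly and came back as expected. The lens is near level and the dropper is clear. I'll retreat to get a top view.

>>> arm_command --pt "0 -0.03 0 0 0 0 0.5" --pt "0 -0.07 0 0 0 0 0.5" --pt "0 -0.11 0 0 0 0 0.5" --pt "0 -0.15 0 0 0 0 0.5" --pt "0 -0.19 0 0 0 0 0.5" --pt "0 -0.2 0 0 0 0 0.5"

```text
t: 8.05
ee_pos: [0.5429, 0.0702, 0.3374]
orientation: [-89.7, 28.2, -82.3]
wrist_force: [0.8, -0.3, 0.1]
finger_gap: 0.064
```

```bash
python3 - <<'E'
from h import *
np.set_printoptions(precision=4,suppress=True)
print(moveto([.33,-.25,.38],toolR(np.radians(-75),0)))
E
```

```text
(array([ 0.2345, -0.175 , -0.253 ]), array([ -2.0634,  -7.2286, -28.0961]))
```

>>> arm_command --pt "0.235 -0.175 -0.253 -2 -7.2 -28 0" --pt "0.235 -0.175 -0.253 -2 -7.2 -28 -1" --pt "0.235 -0.175 -0.253 -2 -7.2 -28 -1" --pt "0.235 -0.175 -0.253 -2 -7.2 -28 -1" --pt "0.235 -0.175 -0.253 -2 -7.2 -28 -1" --pt "0.235 -0.175 -0.253 -2 -7.2 -28 -1" --pt "0.235 -0.175 -0.253 -2 -7.2 -28 -1" --pt "0.235 -0.175 -0.253 -2 -7.2 -28 -1" --pt "0.235 -0.175 -0.253 -2 -7.2 -28 -1"

```text
t: 8.95
ee_pos: [0.328, -0.2519, 0.3771]
orientation: [-90.2, 0.2, -75.2]
wrist_force: [0.1, 0.4, -0.1]
finger_gap: -0.0
```

```bash
python3 - <<'E'
from h import *
t=viewer.camera("top")[:,:,::-1];cv2.imwrite("pics/top6.png",cv2.resize(t[100:250,180:430],None,fx=3.2,fy=3.2,interpolation=cv2.INTER_CUBIC))
s=viewer.camera("side")[:,:,::-1];cv2.imwrite("pics/side6.png",cv2.resize(s[120:290,220:420],None,fx=3.5,fy=3.5,interpolation=cv2.INTER_CUBIC))
E
```

```text
(no output)
```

View pics/top6.png

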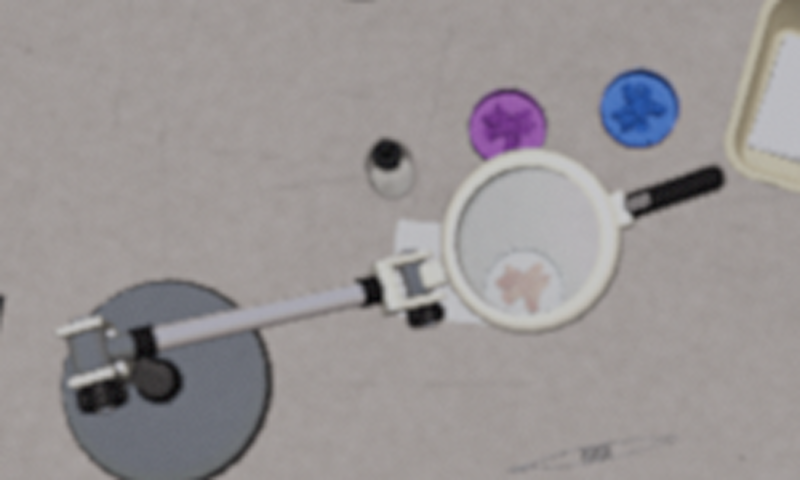

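View pics/side6.png

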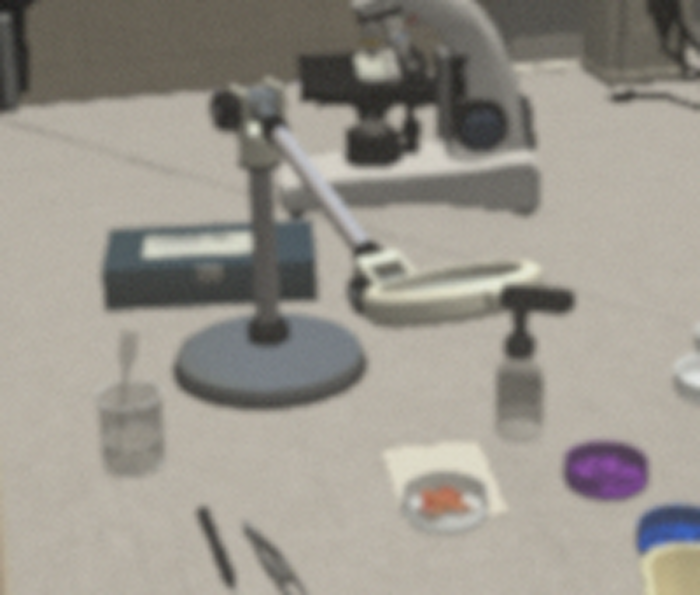

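```bash
cat > f6.py <<'E'
from h import *
np.set_printoptions(precision=4,suppress=True)
def run(T,S,p0=(-1.25,-.4,.1),tx=180,ty=100,ts=3.2,sx=220,sy=120,ss=3.5):
    obs=[("top",k,(tx+x/ts,ty+y/ts),1) for k,(x,y) in T.items()]+[("side",k,(sx+x/ss,sy+y/ss),.7) for k,(x,y) in S.items()]
    for fp in(None,[.514,.2495],P0):
        q=list(p0) if fp is not None else [*P0,*p0]
        p,r=fit(obs,q,fp); m=model(p)
        print(p[:2],np.degrees(p[2:]),"lens",m["lens"],"hmid",m["hmid"],"rms",np.sqrt((r**2).mean()))
    for o,x in zip(obs,r): print(o[0],o[1],x)
    return m
E
python3 - <<'E'
from f6 import *
run(dict(piv=(92,348),elbow=(412,280),lens=(532,240),hroot=(640,203),htip=(718,178)),dict(piv=(262,105),lens=(455,292),htip=(570,299)))
E
```

```text
[0.5194 0.2515] [-74.303  -23.1844  17.1449] lens [0.5885 0.0055 0.1484] hmid [ 0.6118 -0.0773  0.1749] rms 1.754544255216123
[0.514  0.2495] [-73.1008 -23.2719  17.213 ] lens [0.5882 0.0052 0.1482] hmid [ 0.6132 -0.0771  0.1748] rms 1.9953454206201178
[0.516  0.2535] [-73.7914 -21.9089  15.6917] lens [0.588  0.006  0.1507] hmid [ 0.6121 -0.0772  0.175 ] rms 1.8809856707912278
top piv [-1.1924  1.8955]
top elbow [0.6426 0.0119]
top lens [-0.9535  0.2249]
top hroot [-5.8941  1.9282]
top htip [ 2.6371 -1.5205]
side piv [-1.0351 -0.6804]
side lens [-0.3088 -0.8073]
side htip [0.2439 0.3962]
```

```bash
python3 - <<'E'
from h import *
np.set_printoptions(precision=4,suppress=True)
print(moveto([.618,-.094,.24],toolR(np.radians(-75),0)))
E
```

```text
(array([-0.0753,  0.1365,  0.3191]), array([ 0.1389, -0.0792, -0.2345]))
```

>>> arm_command --pt "-0.01 0 0.045 0 0 0 -1" --pt "-0.02 0.0 0.09 0 0 0 -1" --pt "-0.03 0.01 0.135 0 0 0 -1" --pt "-0.042 0.02 0.18 0 0 0 -1" --pt "-0.053 0.04 0.225 0 0 0 -1" --pt "-0.065 0.06 0.27 0 0 0 -1" --pt "-0.075 0.08 0.315 0 0 0 -1" --pt "-0.075 0.11 0.319 0 0 0 -1" --pt "-0.075 0.137 0.319 0 0 0 -1" --pt "-0.075 0.137 0.319 0 0 0 -1"

```text
t: 10.05
ee_pos: [0.6169, -0.0909, 0.2362]
orientation: [-90.4, 0.4, -74.8]
wrist_force: [0.2, -0.4, 0.6]
finger_gap: 0.0001
```

```bash
python3 - <<'E'
from h import *
grabw("pics/w7")
E
```

```text
(no output)
```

View pics/w7.png

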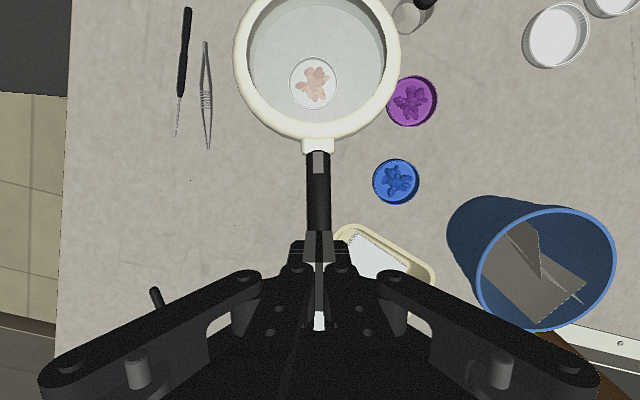

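The fingertips line up with the handle, clear of the ring. I'll press down now.

>>> arm_command --pt "0 0.02 0 0 0 0 -1" --pt "0 0.04 0 0 0 0 -1" --pt "0 0.05 0 0 0 0 -1" --pt "0 0.06 0 0 0 0 -1" --pt "0 0.07 0 0 0 0 -1" --pt "0 0.08 0 0 0 0 -1" --pt "0 0.088 0 0 0 0 -1" --pt "0 0.096 0 0 0 0 -1" --pt "0 0.103 0 0 0 0 -1" --pt "0 0.103 0 0 0 0 -1"

```text
t: 11.1
ee_pos: [0.6172, -0.0932, 0.1359]
orientation: [-90.2, 0.2, -75.0]
wrist_force: [0.1, -0.4, 0.2]
finger_gap: -0.0002
```

```bash
python3 - <<'E'
from h import *
s=viewer.camera("side")[:,:,::-1];cv2.imwrite("pics/side8.png",cv2.resize(s[120:290,220:420],None,fx=3.5,fy=3.5,interpolation=cv2.INTER_CUBIC))
E
```

```text
(no output)
```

View pics/side8.png

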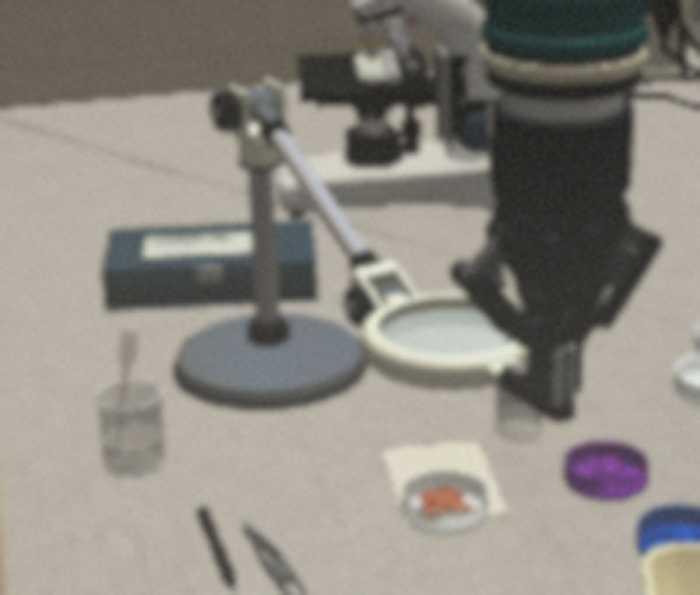

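>>> arm_command --pt "0 -0.04 0 0 0 0 -1" --pt "0 -0.09 0 0 0 0 -1" --pt "0 -0.14 0 0 0 0 -1" --pt "0 -0.19 0 0 0 0 -1" --pt "0.0 -0.22 -0.05 0 0 0 -1" --pt "0.02 -0.24 -0.1 0 0 0 -1" --pt "0.03 -0.24 -0.15 0 0 0 -1" --pt "0.05 -0.24 -0.2 0 0 0 -1" --pt "0.06 -0.24 -0.25 0 0 0 -1" --pt "0.075 -0.24 -0.3 0 0 0 -1"

```text
t: 12.15
ee_pos: [0.3652, -0.2332, 0.3778]
orientation: [-90.1, 0.2, -74.9]
wrist_force: [1.3, -1.2, 0.5]
finger_gap: 0.0
```

```bash
python3 - <<'E'
from h import *
t=viewer.camera("top")[:,:,::-1];cv2.imwrite("pics/top9.png",cv2.resize(t[100:250,180:430],None,fx=3.2,fy=3.2,interpolation=cv2.INTER_CUBIC))
s=viewer.camera("side")[:,:,::-1];cv2.imwrite("pics/side9.png",cv2.resize(s[120:290,220:420],None,fx=3.5,fy=3.5,interpolation=cv2.INTER_CUBIC))
E
```

```text
(no output)
```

View pics/top9.png

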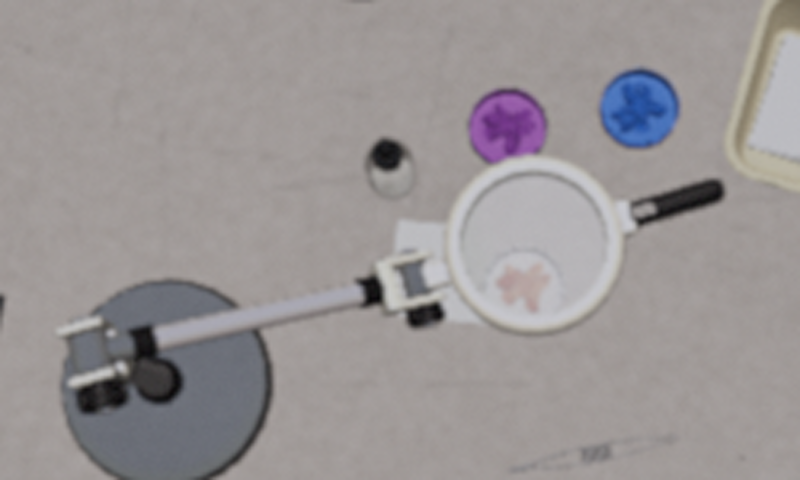

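View pics/side9.png

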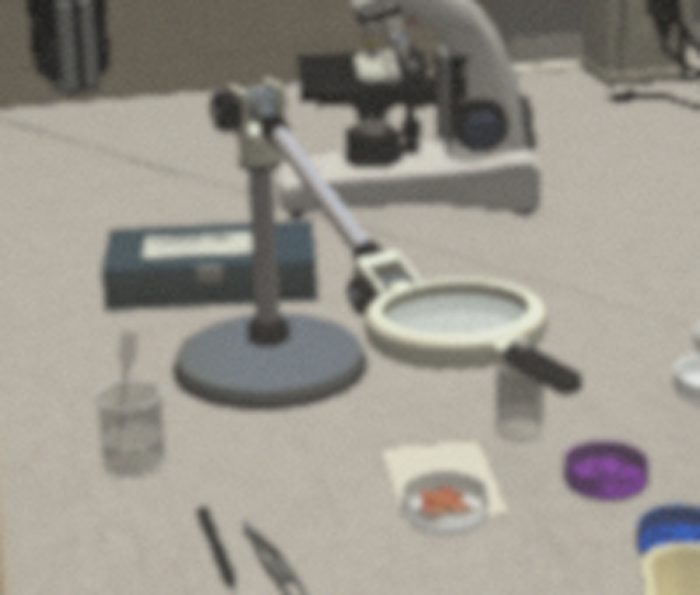

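```bash
python3 - <<'E'
from f6 import *
run(dict(piv=(92,348),elbow=(412,281),lens=(535,244),hroot=(636,212),htip=(720,187)),dict(piv=(262,105),lens=(456,320),htip=(577,381)))
print("dish",plane("top",(344.2,189.8),.015))
E
```

```text
[0.5191 0.2515] [-74.1626 -23.466    3.9607] lens [0.5895 0.003  0.1305] hmid [ 0.614  -0.0834  0.1368] rms 1.1564213953905085
[0.514  0.2495] [-73.1353 -23.4229   3.822 ] lens [0.589  0.0023 0.1305] hmid [ 0.615  -0.0837  0.1365] rms 1.43972314413604
[0.516  0.2535] [-73.7214 -21.9923   2.2633] lens [0.589  0.0036 0.1331] hmid [ 0.6142 -0.0828  0.1366] rms 1.332201182982105
top piv [-1.1924  1.8955]
top elbow [ 0.5618 -0.374 ]
top lens [-0.986   0.0426]
top hroot [-3.9575  1.4041]
top htip [ 1.405  -0.3349]
side piv [-1.0351 -0.6804]
side lens [ 0.0798 -0.7702]
side htip [0.1743 0.2612]
dish [0.5798 0.0034 0.015 ]
```

Height is about 0.131 m, tilt +2 to 4°, and the lens sits about 9 mm too far in +x. I'll straddle the handle to swing it a little further, then press it down slightly more.

```bash
python3 - <<'E'
from h import *
np.set_printoptions(precision=4,suppress=True)
print(moveto([.6172,-.0915,.24],toolR(np.radians(-74),0)))
E
```

```text
(array([-0.0739,  0.1377,  0.2825]), array([ 0.1358, -1.2632, -0.1059]))
```

>>> arm_command --pt "-0.01 0 0.04 0 0 0 -0.3" --pt "-0.02 0.0 0.08 0 0 0 -0.3" --pt "-0.03 0.01 0.125 0 0 0 -0.3" --pt "-0.042 0.02 0.17 0 -1.3 0 -0.3" --pt "-0.053 0.04 0.21 0 -1.3 0 -0.3" --pt "-0.065 0.06 0.255 0 -1.3 0 -0.3" --pt "-0.074 0.08 0.2825 0 -1.3 0 -0.3" --pt "-0.074 0.11 0.2825 0 -1.3 0 -0.3" --pt "-0.074 0.138 0.2825 0 -1.3 0 -0.3" --pt "-0.074 0.138 0.2825 0 -1.3 0 -0.3"

```text
t: 13.25
ee_pos: [0.6191, -0.0868, 0.2358]
orientation: [-90.4, 0.4, -73.6]
wrist_force: [-0.3, -0.2, 0.9]
finger_gap: 0.0301
```

```bash
python3 - <<'E'
from h import *
grabw("pics/w10")
E
```

```text
(no output)
```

View pics/w10.png

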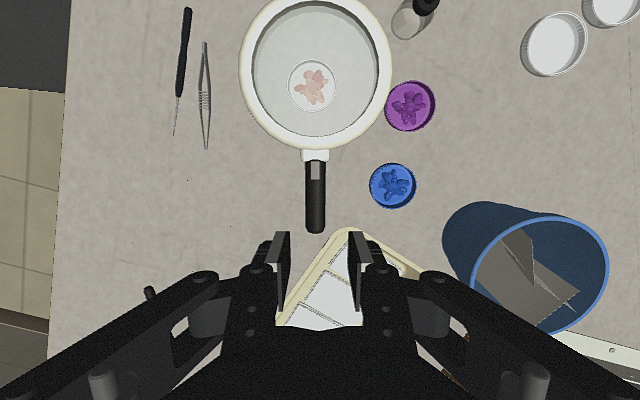

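```bash
python3 - <<'E'
from h import *
np.set_printoptions(precision=4,suppress=True)
C["wrist"]=viewer.get_calibration("wrist")
from workcell import telemetry
o=telemetry.observe();print(o["ee_pos"],o["orientation"])
R=Ro.from_euler("xyz",o["orientation"],degrees=True)
print("tcp down",proj("wrist",[*o["ee_pos"][:2],.137]))
for n,uv,z in(("htip",(315.5,230),.137),("hroot",(315.5,162),.135),("lens",(315.5,74),.138),("dishrim",(312,87),.015)): print(n,plane("wrist",uv,z))
E
```

```text
[ 0.6196 -0.0872  0.2382] [-90.2573   0.2914 -73.6395]
tcp down [317.7646 203.3091]
htip [ 0.6242 -0.1096  0.137 ]
hroot [ 0.6087 -0.0562  0.135 ]
lens [0.591  0.0048 0.138 ]
dishrim [0.5847 0.0061 0.015 ]
```

>>> arm_command --pt "0 0.03 0 0 0 0 -0.3" --pt "0 0.06 0 0 0 0 -0.3" --pt "0 0.08 0 0 0 0 -0.3" --pt "0 0.095 0 0 0 0 -0.3" --pt "0 0.103 0 0 0 0 -0.3" --pt "0 0.103 0 0 0 0 -0.3"

```text
t: 13.9
ee_pos: [0.6201, -0.0876, 0.1365]
orientation: [-90.1, 0.2, -73.7]
wrist_force: [-0.2, 0.9, 0.7]
finger_gap: 0.0297
```

>>> arm_command --pt "0 0 -0.007 0 1.1 0 -0.3" --pt "0 0 -0.014 0 2.2 0 -0.3" --pt "-0.0005 0 -0.021 0 3.3 0 -0.3" --pt "-0.001 0 -0.028 0 4.4 0 -0.3" --pt "-0.0015 0 -0.035 0 5.5 0 -0.3" --pt "-0.002 0 -0.041 0 6.6 0 -0.3" --pt "-0.003 0 -0.047 0 7.6 0 -0.3" --pt "-0.004 0 -0.053 0 8.6 0 -0.3" --pt "-0.005 0 -0.059 0 9.6 0 -0.3" --pt "-0.006 0 -0.0645 0 10.4 0 -0.3"

```text
t: 14.9
ee_pos: [0.5558, -0.1, 0.136]
orientation: [-90.2, 0.2, -84.1]
wrist_force: [1.3, -1.0, -0.0]
finger_gap: 0.0299
```

```bash
python3 - <<'E'
from h import *
from workcell import telemetry
o=telemetry.observe();print(o["ee_pos"],o["wrist_force"],o["wrist_torque"])
s=viewer.camera("side")[:,:,::-1];cv2.imwrite("pics/side11.png",cv2.resize(s[120:290,220:420],None,fx=3.5,fy=3.5,interpolation=cv2.INTER_CUBIC))
grabw("pics/w11")
E
```

```text
[ 0.55581189 -0.10000924  0.13601516] [ 1.34593688 -1.00995997 -0.03995605] [-0.14927812 -0.35263531  0.01486916]
```

View pics/side11.png

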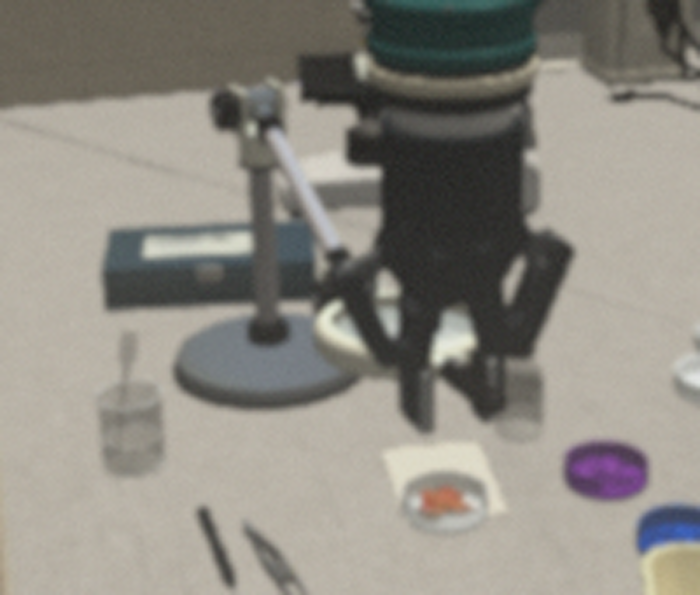

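View pics/w11.png

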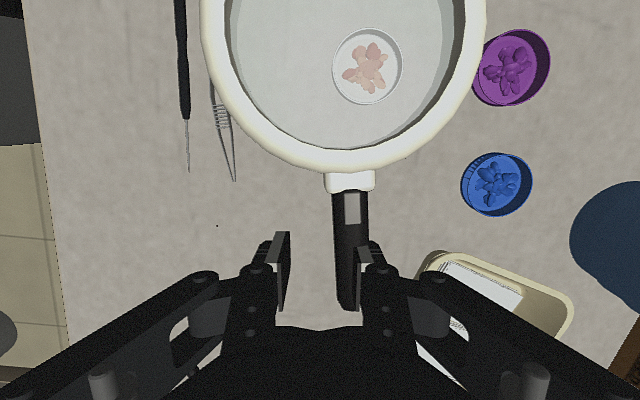

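>>> arm_command --pt "0 0 0.01 0 -1.6 0 -0.3" --pt "-0.0005 0 0.02 0 -3.2 0 -0.3" --pt "-0.001 0 0.03 0 -4.8 0 -0.3" --pt "-0.002 0 0.04 0 -6.4 0 -0.3" --pt "-0.003 0 0.05 0 -8 0 -0.3" --pt "-0.003 -0.03 0.05 0 -8 0 -0.3" --pt "-0.003 -0.07 0.05 0 -8 0 -0.3" --pt "-0.003 -0.11 0.05 0 -8 0 -1" --pt "-0.003 -0.12 0.05 0 -8 0 -1" --pt "-0.003 -0.12 0.05 0 -8 0 -1"

```text
t: 16.0
ee_pos: [0.607, -0.0922, 0.2571]
orientation: [-90.0, 0.1, -76.0]
wrist_force: [0.2, -0.6, -2.0]
finger_gap: 0.0001
```

```bash
python3 - <<'E'
from h import *
from workcell import telemetry
o=telemetry.observe();print(o["ee_pos"],o["orientation"])
grabw("pics/w12")
E
```

```text
[ 0.60702183 -0.09216655  0.25705978] [-90.02113874   0.12626101 -76.00580703]
```

View pics/w12.png

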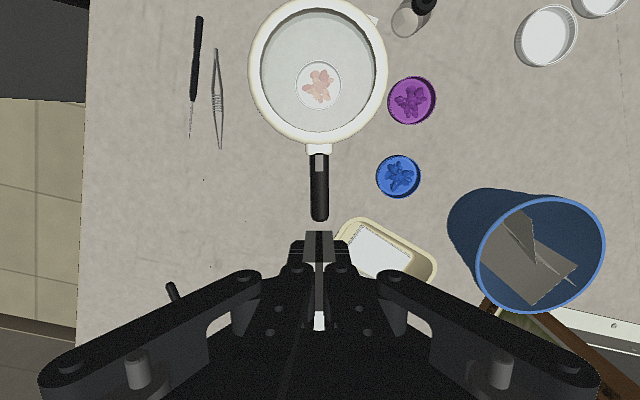

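```bash
python3 - <<'E'
from h import *
np.set_printoptions(precision=4,suppress=True)
C["wrist"]=viewer.get_calibration("wrist")
w=cv2.imread("pics/w12.png")
cv2.imwrite("pics/w12a.png",cv2.resize(w[0:150,220:420],None,fx=4,fy=4,interpolation=cv2.INTER_CUBIC))
for n,uv,z in(("htip",(320,219),.137),("hroot",(319,155),.135),("lens",(318,70),.14),("dishrim",(319,85),.015)): print(n,plane("wrist",uv,z))
print("tcp down",proj("wrist",[.607,-.0922,.135]))
E
```

```text
htip [ 0.6131 -0.1104  0.137 ]
hroot [ 0.5988 -0.0567  0.135 ]
lens [0.5824 0.0061 0.14  ]
dishrim [0.5826 0.008  0.015 ]
tcp down [318.2512 197.2831]
```

View pics/w12a.png

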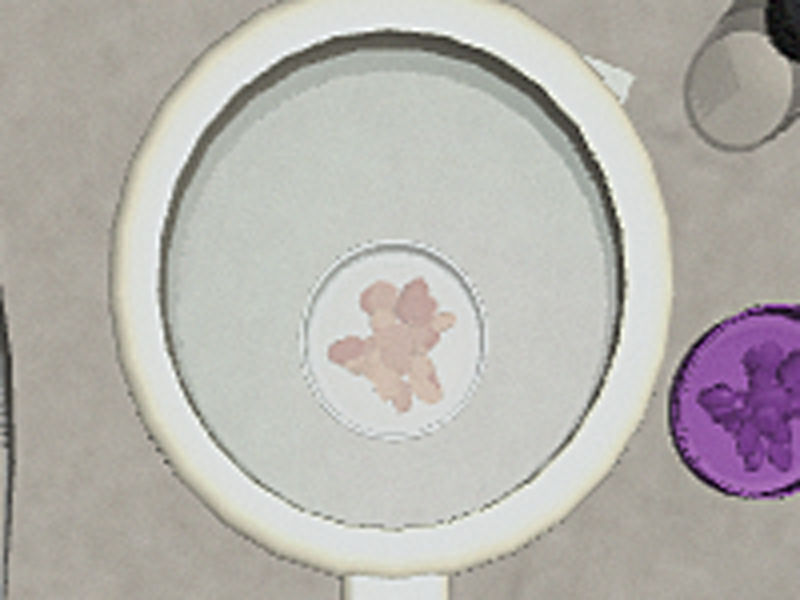

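Lateral alignment is now within about 2 mm. Next I'll press the handle about 8 mm lower than last time to take out the remaining tilt.

>>> arm_command --pt "0 0.04 0 0 0 0 -1" --pt "0 0.08 0 0 0 0 -1" --pt "0 0.09 0 0 0 0 -1" --pt "0 0.1 0 0 0 0 -1" --pt "0 0.108 0 0 0 0 -1" --pt "0 0.115 0 0 0 0 -1" --pt "0 0.121 0 0 0 0 -1" --pt "0 0.126 0 0 0 0 -1" --pt "0 0.129 0 0 0 0 -1" --pt "0 0.129 0 0 0 0 -1"

```text
t: 17.05
ee_pos: [0.6055, -0.0918, 0.1266]
orientation: [-90.2, 0.2, -76.1]
wrist_force: [0.4, -0.5, -0.8]
finger_gap: -0.0002
```

>>> arm_command --pt "0 -0.04 0 0 0 0 -1" --pt "0 -0.09 0 0 0 0 -1" --pt "0 -0.14 0 0 0 0 -1" --pt "0 -0.19 0 0 0 0 -1" --pt "0.0 -0.22 -0.05 0 0 0 -1" --pt "0.02 -0.24 -0.1 0 0 0 -1" --pt "0.03 -0.24 -0.15 0 0 0 -1" --pt "0.05 -0.24 -0.2 0 0 0 -1" --pt "0.06 -0.24 -0.25 0 0 0 -1" --pt "0.075 -0.24 -0.3 0 0 0 -1"

```text
t: 18.05
ee_pos: [0.3505, -0.2269, 0.3677]
orientation: [-90.1, 0.1, -76.0]
wrist_force: [0.7, -2.3, 0.6]
finger_gap: -0.0003
```

```bash
python3 - <<'E'
from h import *
t=viewer.camera("top")[:,:,::-1];cv2.imwrite("pics/top13.png",cv2.resize(t[100:250,180:430],None,fx=3.2,fy=3.2,interpolation=cv2.INTER_CUBIC))
s=viewer.camera("side")[:,:,::-1];cv2.imwrite("pics/side13.png",cv2.resize(s[120:290,220:420],None,fx=3.5,fy=3.5,interpolation=cv2.INTER_CUBIC))
E
```

```text
(no output)
```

View pics/top13.png

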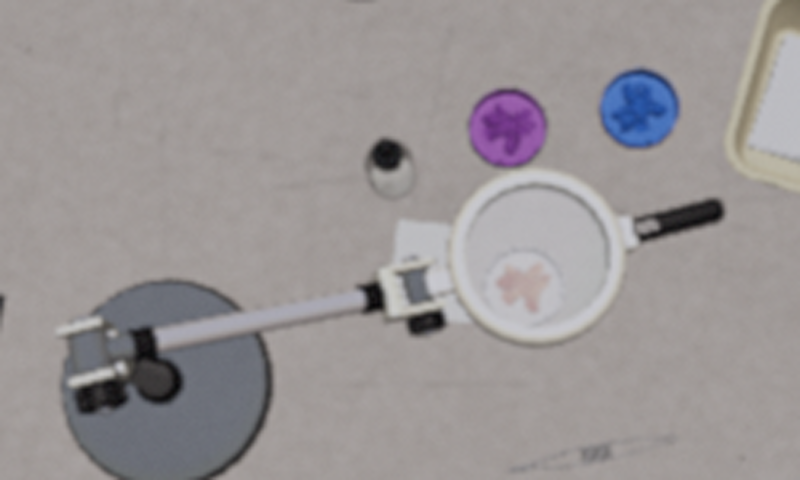

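View pics/side13.png

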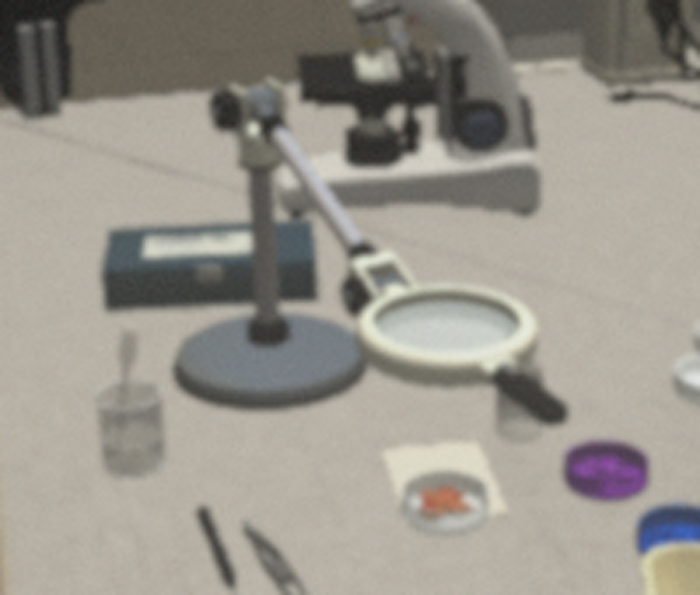

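```bash
python3 - <<'E'
from f6 import *
run(dict(piv=(92,348),elbow=(414,287),lens=(538,257),hroot=(638,230),htip=(721,207)),dict(piv=(262,105),lens=(448,333),htip=(563,413)))
# horizontal extents by ring-through-plane
for z in(.12,.13,.14): print(plane("top",(180+538/3.2,100+257/3.2),z))
E
```

```text
[0.5191 0.2513] [-75.6222 -23.5218  -0.9089] lens [0.5833 0.001  0.124 ] hmid [ 0.6056 -0.0861  0.1226] rms 1.0771025479372862
[0.514  0.2495] [-74.6203 -23.3969  -1.1534] lens [0.5826 0.0002 0.1241] hmid [ 0.6064 -0.0865  0.1223] rms 1.3853330244525992
[0.516  0.2535] [-75.154  -21.8563  -2.8098] lens [0.5828 0.0017 0.1269] hmid [ 0.6058 -0.0852  0.1225] rms 1.2903905219902594
top piv [-1.1924  1.8955]
top elbow [ 0.6577 -0.0409]
top lens [-1.0483 -0.3321]
top hroot [-3.9439  0.7067]
top htip [ 1.1144 -0.1938]
side piv [-1.0351 -0.6804]
side lens [-0.1134 -1.007 ]
side htip [0.003  0.2995]
[ 0.5832 -0.0007  0.12  ]
[ 0.5816 -0.0002  0.13  ]
[0.5799 0.0002 0.14  ]
```

```bash
python3 - <<'E'
from h import *
np.set_printoptions(precision=1,suppress=True)
th=np.linspace(0,2*np.pi,200)
yaw=np.radians(-75.2);u=np.array([np.cos(yaw),np.sin(yaw),0]);l=np.array([-u[1],u[0],0]);z=np.array([0,0,1.])
for L in([.5815,.002,.128],[.5815,.002,.133]):
 for tilt in(-6,-4,-2,0,2,4):
  t=np.radians(tilt);a=u*np.cos(t)+z*np.sin(t);n=-u*np.sin(t)+z*np.cos(t)
  def ex(r,hs):
    p=np.array([proj("side",np.array(L)+r*(np.cos(q)*a+np.sin(q)*l)+h*n) for q in th for h in hs]); q=(p-[220,120])*3.5
    return q.min(0),q.max(0)
  print(L[2],tilt,"outer",*ex(.0545,(.0,)),*ex(.055,(-.007,.007)),"inner top",*ex(.042,(.007,)),"htip",(proj("side",np.array(L)+.122*a)-[220,120])*3.5)
E
python3 - <<'E'
import cv2
s=cv2.imread("pics/side13.png"); cv2.imwrite("pics/side13b.png",cv2.resize(s[260:440,340:580],None,fx=3,fy=3))
E
```

```text
0.128 -6 outer [355.  284.4] [535.7 372.3] [353.9 274.2] [537.4 383.2] inner top [376.  283.7] [515.7 350.9] htip [559.7 423.4]
0.128 -4 outer [355.  286.8] [535.8 369.7] [354.1 276.5] [537.3 380.8] inner top [375.8 285.5] [515.6 348.7] htip [560.3 416.8]
0.128 -2 outer [355.  289.2] [535.9 367.1] [354.  278.8] [537.1 378.4] inner top [375.6 287.2] [515.4 346.6] htip [560.7 409.9]
0.128 0 outer [355.  291.6] [536.  364.6] [353.8 281. ] [537. 376.] inner top [375.4 288.9] [515.2 344.5] htip [560.9 403. ]
0.128 2 outer [355.  293.9] [536. 362.] [353.7 283.3] [536.9 373.6] inner top [375.3 290.6] [515.  342.4] htip [561.  395.9]
0.128 4 outer [355.1 296.2] [535.9 359.5] [353.6 285.5] [537.1 371.2] inner top [375.1 292.3] [514.7 340.3] htip [560.9 388.7]
0.133 -6 outer [354.8 277.1] [535.8 364.4] [353.7 266.8] [537.5 375.4] inner top [375.8 276.3] [515.8 343. ] htip [559.9 415.3]
0.133 -4 outer [354.7 279.5] [536.  361.8] [353.8 269.1] [537.4 373. ] inner top [375.6 278. ] [515.6 340.9] htip [560.5 408.6]
0.133 -2 outer [354.7 281.9] [536.  359.2] [353.8 271.4] [537.3 370.5] inner top [375.4 279.8] [515.5 338.7] htip [560.8 401.7]
0.133 0 outer [354.8 284.3] [536.1 356.7] [353.6 273.7] [537.1 368.1] inner top [375.2 281.5] [515.3 336.6] htip [561.1 394.7]
0.133 2 outer [354.8 286.6] [536.1 354.1] [353.5 275.9] [537.  365.7] inner top [375.1 283.2] [515.  334.5] htip [561.1 387.6]
0.133 4 outer [354.9 288.9] [536.1 351.6] [353.4 278.1] [537.2 363.3] inner top [374.9 284.9] [514.8 332.4] htip [561.  380.4]
```

View pics/side13b.png

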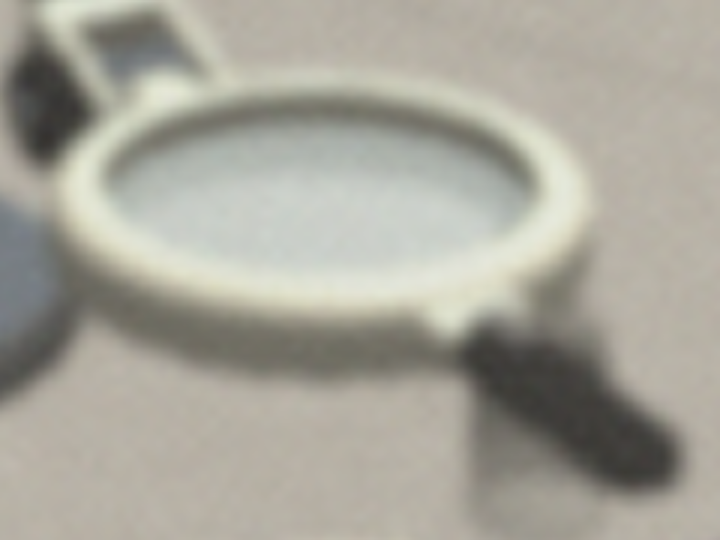

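```bash
python3 - <<'E'
from h import *
import json
np.set_printoptions(precision=4,suppress=True)
c={k:np.array(v) if isinstance(v,list) else v for k,v in json.load(open("pics/w12.json")).items()}
f=K(c)[0,0]
for w in(559,553):
  d=f*.11/(w/4); X=np.linalg.inv(K(c))@[318,70.5,1]*d; print(c["R"].T@(X-c["t"]))
print("dropper/beaker now vs start: top")
from numpy import array
E
```

```text
[0.583  0.0068 0.1324]
[0.5829 0.0071 0.1297]
dropper/beaker now vs start: top
```

```bash
python3 - <<'E'
from workcell import ctrl, telemetry
print(telemetry.observe()["t"]); print(ctrl.hand_in())
E
```

```text
18.15
the job is handed in; nothing more can be done
None
```

The magnifier is over the tissue dish with the lens near level, and I handed the job in at 18.2 s. All my last checks put it within the limits.

I gripped the tube, swung the arm past the dish line and lowered it, allowing for springback. After letting go I pressed the handle down, nudged it sideways to finish the swing, and pressed it down once more.

| Check | Measured | Limit |
|---|---|---|
| Lens centre to dish centre, horizontal | about 2–5 mm | 14.5 mm |
| Lens height | about 124–127 mm | 118–142 mm |
| Lens tilt | about 1–3° handle-low | 4.6° |

- **Other objects:** the dish, dropper and beaker look unmoved in the pictures. The fingers never came near the glass, and the arm was parked well clear.
- **Cameras disagreed:** the side view put the dish about 8–12 mm from the top and wrist estimates, so its heights may read 2–4 mm low. The true lens height is probably nearer 127 mm.
- **Not rechecked:** I did not take a fresh wrist view after the last press. The final numbers come from the top and side views.

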